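# Draw the saturated silica-gel cassette from the flower dryer

## Robot

A 7-joint arm with a two-finger parallel gripper is mounted at the origin on the work surface. World frame = base frame: x ahead of the robot, y to its left, z up, the work surface at z = 0. Lengths are in mm, angles in degrees, forces in N, time in s.
With the tool pointing down it reaches from about 425 to 975 mm from the base axis. Payload 16.7 kg.
Tool frame: the origin (TCP) lies at the centre of the arm's flange, where the gripper is bolted on; the fingertips stand 173 mm ahead of it and the grasp point (between the pads) lies 155 mm ahead of it; z points along the fingers, y is the line along which they close (so a half turn about z gives the same grasp; the last joint's range is limited). The gripper opens to 85 mm and grips with 20 to 120 N. Pads are 22 mm wide; open, the fingers measure 114 mm over their backs; the gripper's body (76 mm by 85 mm) begins 54 mm behind the grasp point. The pads swing forward as they close: fully open they stand 13 mm farther back than shut.
Start: joints at [-77.951, 24.414, 4.234, 92.017, -1.954, 63.644, -3.845], TCP at [237.669, 631.745, 404.702] pointing down, gripper open.
Joint ranges: [-163.25, 163.25], [-28.42, 122.38], [-70.27, 78.77], [12.13, 141.07], [-58.53, 238.53], [9.26, 117.41], [-156.51, 156.51]. Speed limits (degrees/s): [108.29, 108.29, 136.94, 136.94, 172.46, 172.46, 172.46].

## Interface

Orientations are given as a 3x3 rotation matrix whose columns are the frame's x, y, z axes.
In Python, from bench import arm gives the robot as it stands. The module is installed in compiled form; this text tells all that it offers.
- The arm moves only by the tool drive_tool, never from a script. Its argument "moves" is a list of rows, each an object with "dp": the shift along the tool's x, y, z in cm, a list of three; "dr": the turn, a rotation vector about the tool's x, y, z in rad, a list of three; "claw": the finger opening in cm, from 0 to 8.54. In form: [{"dp": [dx, dy, dz], "dr": [ax, ay, az], "claw": claw}, ...]. A call has 1 to 8 rows; each row shifts and turns the commanded pose from where the row before left it, along the tool's axes as they then stand; what a row does not reach is not made up. A row lasts 1/10 s, in which the tool goes at most 50 mm and 8.59 degrees, less where a joint would pass 70% of its speed; a pose out of reach is approached as far as the arm can. A call with a gripper value outside its range is refused whole. The fingers move at their own pace and stop on an object; the grip force is fixed at half the most. Time passes only in rows, so rows that do not move let the fingers close. It gives the time, the measured TCP pose, the force, the opening and the grip force at its end, in the units of the state.
- arm.state(): the state, without advancing time (a new reading comes with each control period).
- arm.snapshot(name): name is "scene" or "side" or "wrist"; returns a dict with "pixels" (384x512x3 uint8, red, green, blue), "fovy" (degrees; the focal length in pixels is half the picture's height over the tangent of half this angle, whatever the lens; pixels are square), "cx", "cy" (the principal point, pixels), "eye" and "attitude" of the camera in the world. Camera axes: x right, y down, z forward; pixel columns grow to the right and rows downward; lengths in mm; the calibration is good to about 2 mm. A picture is of the moment at which its call begins. There is no depth.
- arm.close_job(): hands the job in; it is judged then, once.
The state is a dict: "clock": time; "joint_pos": joint angles; "qd": joint speeds; "joint_torque": joint torques, N m; "position": TCP position; "tool_rot": TCP orientation; "ft_force": force on the tool from outside, world axes, zero at the start; "moment": the same for the moment, N m; "finger_gap": finger opening in mm; "finger_force": force on a finger pad.
Only numpy, scipy, OpenCV 4.12 (cv2) and the standard library are available. Lean on these libraries where they do the work, as an engineer would, in place of code of your own. Each camera call takes 0.05 s, during which the arm holds its last target. There are 200 camera calls.

## Task

One of the two silica-gel cassettes in the flower dryer is saturated with damp and clearly heavier than its dry twin, though they look alike. Find it by feel: pinch a cassette's two orange side catches together, raise it and feel its weight. Leave the dry one seated and latched in its bay, and finish while holding the heavy one by its pinched catches, level, still and lifted wholly clear above the dryer's top, ready to carry to the oven. Do not drop a cassette, and leave the other things on the bench where they are.

Things in the scene. Friction and masses are not known exactly. Their poses are not given: they have to be found in the camera images.
- dryer: cream specimen dryer, a box 240 mm (its x) by 300 mm (its y) by 100 mm high, fixed to the bench. Origin under its centre, z up; its front (-x) faces the robot more or less. Its flat top deck is 100 mm up and has two open bays centred at y = +70 mm and y = -70 mm (x = 0), each an opening of 114 mm (x) by 58 mm (y) with its floor 40 mm above the bench
- cassette_a: white silica-gel cassette, at the start seated in the bay at y = +70 mm, axes parallel to the dryer's; origin under its centre. Shell 110 x 54 x 60 mm (x, y, z), 2 mm play in the bay; above it a neck 98 x 34 x 40 mm stands out of the deck. It weighs 0.45 to 0.50 kg dry or 0.62 to 0.69 kg saturated: one of the two is dry, one saturated, either may be which
- cassette_a_grip (a point): centre of that cassette, midway between its orange thumb tabs, 84 mm above its underside, 24 mm above the deck when seated: a good place for the point between the finger pads, closing along the cassette's y. The tabs are 28 mm wide (x), 68 to 98 mm above the underside, 62 mm over both at rest, 50 mm with both fully pinched
- cassette_a_left (a joint): travel of the orange catch on that cassette's +y side, m: 0 = out, 0.006 = fully in. Sprung outward: 3 N starts it, 7 N pushes it fully in. Out, its hook sits 1.5 mm under the deck's 5 mm edge and stops the cassette rising; with both fully in the cassette lifts straight up, and lowers back the same way
- cassette_a_right (a joint): travel of the orange catch on that cassette's -y side, m: 0 = out, 0.006 = fully in. Sprung outward: 3 N starts it, 7 N pushes it fully in. Out, its hook sits 1.5 mm under the deck's 5 mm edge and stops the cassette rising; with both fully in the cassette lifts straight up, and lowers back the same way
- cassette_b: white silica-gel cassette, at the start seated in the bay at y = -70 mm, axes parallel to the dryer's; origin under its centre. Shell 110 x 54 x 60 mm (x, y, z), 2 mm play in the bay; above it a neck 98 x 34 x 40 mm stands out of the deck. It weighs 0.45 to 0.50 kg dry or 0.62 to 0.69 kg saturated: one of the two is dry, one saturated, either may be which
- cassette_b_grip (a point): centre of that cassette, midway between its orange thumb tabs, 84 mm above its underside, 24 mm above the deck when seated: a good place for the point between the finger pads, closing along the cassette's y. The tabs are 28 mm wide (x), 68 to 98 mm above the underside, 62 mm over both at rest, 50 mm with both fully pinched
- cassette_b_left (a joint): travel of the orange catch on that cassette's +y side, m: 0 = out, 0.006 = fully in. Sprung outward: 3 N starts it, 7 N pushes it fully in. Out, its hook sits 1.5 mm under the deck's 5 mm edge and stops the cassette rising; with both fully in the cassette lifts straight up, and lowers back the same way
- cassette_b_right (a joint): travel of the orange catch on that cassette's -y side, m: 0 = out, 0.006 = fully in. Sprung outward: 3 N starts it, 7 N pushes it fully in. Out, its hook sits 1.5 mm under the deck's 5 mm edge and stops the cassette rising; with both fully in the cassette lifts straight up, and lowers back the same way
- tape: roll of brown tape, 52 mm across with a 38 mm hole, 18 mm high, lying on the dryer's deck in front of the bays, loose; origin under it. Leave alone
- jar_moss: jar with a yellow lid, 82 mm across, 100 mm high, behind the dryer, loose; origin under it. Leave alone
- jar_petals: jar with a yellow lid, 82 mm across, 120 mm high, behind the dryer, loose; origin under it. Leave alone
- pot_seeds: pot with a white lid, 82 mm across, 80 mm high, behind the dryer, loose; origin under it. Leave alone
- frame: dark picture frame lying flat, 250 x 300 x 20 mm, on the bench to the left, loose; origin under it. Leave alone
- clip_box: clear storage box with blue clips, 196 x 148 x 82 mm, on the bench to the right, loose; origin under it. Leave alone
- glue: yellow glue bottle, 44 mm across, 130 mm high, standing on the right, loose; origin under it. Leave alone
- brush: brush, 170 mm long, lying on the right, loose; origin under it. Leave alone
Not all that is in view belongs to the job. What is shaped like the cassette_b but turquoise is not meant.

How it is judged (in metres and radians):
At the end, for the whole second after the job is handed in: The saturated cassette is held by both pinched catches (in over 3 mm), underside over 15 mm above the deck, level within 0.2 rad, still, touching neither dryer nor twin; the dry one (under 5.5 N on the dryer) is seated within 2 mm, upright, catches out within 1.5 mm, untouched (((z of cassette_a in the frame of dryer above 0.115 m and angle between cassette_a's own z axis and vertical below 0.2 rad and linear speed of cassette_a below 0.03 m/s and contact force between the fingers and cassette_a above 2 N and value of joint each of cassette_a_left, cassette_a_right above 0.003 m and contact force between cassette_a and dryer below 0.1 N and contact force between each of cassette_a, the fingers and cassette_b below 0.1 N and z of cassette_b in the frame of dryer below 0.042 m and angle between cassette_b's own z axis and vertical below 0.04 rad and linear speed of cassette_b below 0.01 m/s and value of joint each of cassette_b_left, cassette_b_right below 0.0015 m and contact force between cassette_b and dryer between 3 and 5.5 N) or (z of cassette_b in the frame of dryer above 0.115 m and angle between cassette_b's own z axis and vertical below 0.2 rad and linear speed of cassette_b below 0.03 m/s and contact force between the fingers and cassette_b above 2 N and value of joint each of cassette_b_left, cassette_b_right above 0.003 m and contact force between cassette_b and dryer below 0.1 N and contact force between each of cassette_b, the fingers and cassette_a below 0.1 N and z of cassette_a in the frame of dryer below 0.042 m and angle between cassette_a's own z axis and vertical below 0.04 rad and linear speed of cassette_a below 0.01 m/s and value of joint each of cassette_a_left, cassette_a_right below 0.0015 m and contact force between cassette_a and dryer between 3 and 5.5 N))); the arm keeps its last pose, push and grip.
It fails at once if a cassette is dropped (falls free of the fingers faster than 0.45 m/s, about 10 mm) ((linear speed of cassette_a above 0.45 m/s and contact force between the fingers and cassette_a below 0.05 N) or (linear speed of cassette_b above 0.45 m/s and contact force between the fingers and cassette_b below 0.05 N)).
It fails at once if another thing on the bench is moved more than 30 mm (distance of any of tape, jar_moss, jar_petals, pot_seeds, frame, clip_box, glue, brush from where it was at the start of the episode above 0.03 m).
It also fails if it takes over 48 s, if anything falls off the work surface, if the arm or the gripper's body presses on something with over 40 N, if the wrist force passes 120 N, or if a joint passes its speed limit or range.

## Working session

There is one attempt and no reset: what is moved stays moved. The work goes in short steps, Python scripts to look and compute and a tool call to move; the robot and the scene stay as the last step left them, time stands still between calls to the robot, and variables do not carry over. Pictures are saved under pics/ and viewed, at most 10 in all, crops included, and the job is handed in when it is done.

Besides the shell and the picture viewer there is one more tool, called after ">>>" as name(argument=value, ...), one argument or row to a line, values as JSON. drive_tool: Moves the arm, as the interface text tells. Its arguments: {"type":"object","properties":{"moves":{"type":"array","items":{"type":"object","properties":{"dp":{"type":"array","items":{"type":"number"}},"dr":{"type":"array","items":{"type":"number"}},"claw":{"type":"number"}}}}},"required":["moves"]}

```bash
mkdir -p pics; cat > h.py <<'E'
import numpy as np, cv2, pickle
from bench import arm
def snap(n,f):
    s=arm.snapshot(n); s={k:(np.array(v) if not np.isscalar(v) else v) for k,v in s.items()}
    pickle.dump(s,open(f'pics/{f}.pkl','wb')); cv2.imwrite(f'pics/{f}.png',s['pixels'][:,:,::-1]); return s
def load(f): return pickle.load(open(f'pics/{f}.pkl','rb'))
def ray(s,u,v):
    h=s['pixels'].shape[0]; f=h/2/np.tan(np.radians(s['fovy'])/2)
    d=s['attitude']@np.array([(u-s['cx'])/f,(v-s['cy'])/f,1.]); return s['eye'],d/np.linalg.norm(d)
def plane(s,u,v,z):
    e,d=ray(s,u,v); return e+d*(z-e[2])/d[2]
def tri(obs):
    A=0;b=0
    for s,u,v in obs:
        e,d=ray(s,u,v);P=np.eye(3)-np.outer(d,d);A=A+P;b=b+P@e
    x=np.linalg.solve(A,b); return x,[np.linalg.norm((np.eye(3)-np.outer(d,d))@(x-e)) for e,d in [ray(*o) for o in obs]]
def proj(s,X):
    h=s['pixels'].shape[0]; f=h/2/np.tan(np.radians(s['fovy'])/2)
    c=s['attitude'].T@(np.array(X)-s['eye']); return f*c[0]/c[2]+s['cx'],f*c[1]/c[2]+s['cy']
E
python3 - <<'E'
from h import *
np.set_printoptions(precision=3,suppress=True)
ims=[]
for n in ['scene','side','wrist']:
    s=snap(n,n+'0'); ims.append(s['pixels']); print(n,s['eye'],s['fovy'],s['attitude'].tolist())
print(arm.state())
E
```

```text
scene [1008.054  681.268  983.113] 49.99361273286199 [[-0.8185932729696304, 0.4165522657734046, -0.395460824011571], [0.5743053550662499, 0.604211518341765, -0.552360208781704], [0.008855088429627109, -0.6792736201135606, -0.7338316812639814]]
side [   32.113 -1160.572   832.86 ] 48.688242311481794 [[0.9194442426805178, -0.1999570460318483, 0.33858450103905535], [-0.39319967950603885, -0.4586833817330005, 0.7968711108820089], [-0.004036909461109353, -0.8658098723531602, -0.5003568409623346]]
wrist [161.111 660.031 371.642] 62.73188574548454 [[0.35079032773700936, 0.8881741379277712, 0.29680439127886904], [0.9364531691734951, -0.33227548283240776, -0.11246539669340871], [-0.001268034335908027, 0.3173951862028609, -0.9482925117621526]]
{'clock': 0.15, 'joint_pos': array([-77.95 ,  24.442,   4.231,  92.043,  -1.953,  63.646,  -3.843]), 'qd': array([ 0.033, -0.04 ,  0.05 , -0.15 , -0.063, -0.046,  0.041]), 'joint_torque': array([  0.005, -95.032,   3.764, -46.376,   0.019,   0.008,   0.   ]), 'position': array([237.621, 631.632, 404.172]), 'tool_rot': array([[-0.936,  0.352, -0.   ],
       [ 0.352,  0.936, -0.001],
       [-0.   , -0.001, -1.   ]]), 'ft_force': array([ 0.602,  0.273, -0.361]), 'moment': array([ 0.048, -0.042,  0.031]), 'finger_force': 0.0, 'finger_gap': 85.54836882922795}
```

View pics/scene0.png

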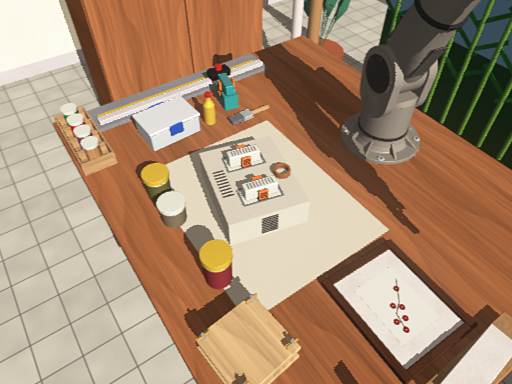

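View pics/side0.png

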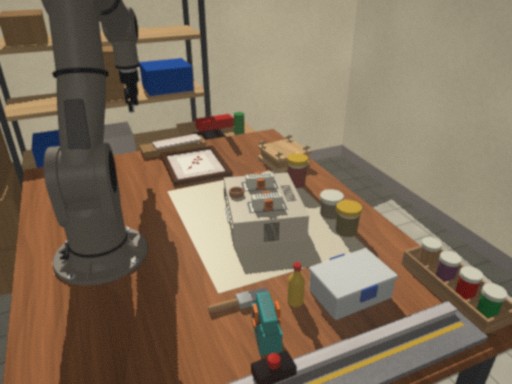

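The scene view shows the cream dryer, with its cassettes at about (243,156) and (260,189) and the tape at (282,170). In the side view the cassettes are at (268,204) and (262,183). Next I'll measure the orange blobs in both views.

```bash
cat > m.py <<'E'
from h import *
np.set_printoptions(precision=1,suppress=True)
def blobs(s,mn=4):
    hsv=cv2.cvtColor(s['pixels'],cv2.COLOR_RGB2HSV)
    m=cv2.inRange(hsv,(5,150,120),(17,255,255))
    n,l,st,c=cv2.connectedComponentsWithStats(m)
    return [(c[i],st[i]) for i in range(1,n) if st[i,4]>mn]
E
python3 - <<'E'
from m import *
for f,roi in (('scene0',(200,310,130,215)),('side0',(220,310,160,225))):
    s=load(f)
    for c,st in blobs(s):
        if roi[0]<c[0]<roi[1] and roi[2]<c[1]<roi[3]: print(f,c,st,plane(s,*c,124))
a=load('scene0');b=load('side0')
A=cv2.resize(a['pixels'][125:245,190:320],None,fx=5,fy=5,interpolation=cv2.INTER_CUBIC)
cv2.imwrite('pics/c1.png',A[:,:,::-1])
B=cv2.resize(b['pixels'][165:255,210:320],None,fx=6,fy=6,interpolation=cv2.INTER_CUBIC)
cv2.imwrite('pics/c2.png',B[:,:,::-1])
E
```

```text
scene0 [239.8 146.3] [236 145   9   4  24] [ 516.7 -125.4  124. ]
scene0 [245.9 161.1] [242 156   9  11  85] [537.  -60.4 124. ]
scene0 [279.5 165.6] [274 163  15   7  34] [465.8  11.5 124. ]
scene0 [285.5 174.3] [279 169  11   9  23] [473.  50. 124.]
scene0 [256.  177.5] [252 176  10   5  30] [550.4  12.  124. ]
scene0 [262.9 193.9] [259 189   9  11  85] [569.8  74.3 124. ]
side0 [257.4 171.5] [255 171   6   2  10] [577.6 101.7 124. ]
side0 [260.2 180.1] [258 179   6   3   9] [560.5  37.3 124. ]
side0 [268.4 200.6] [265 200   7   2  12] [ 528.9 -100.1  124. ]
```

View pics/c1.png

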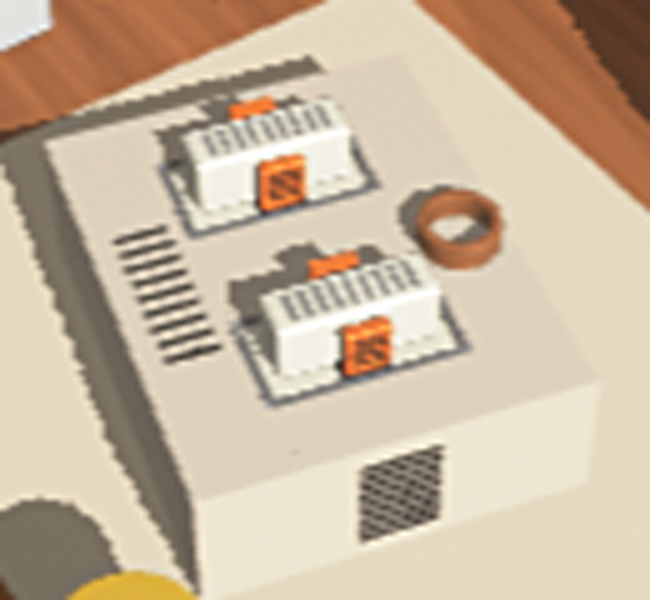

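View pics/c2.png

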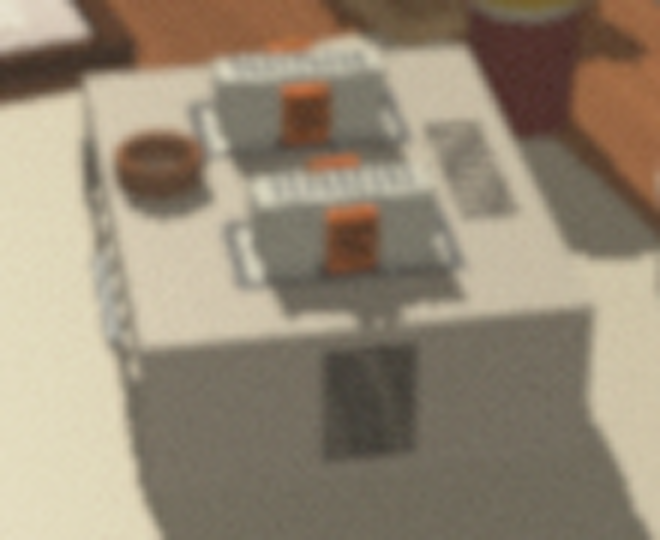

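The crops show all four deck corners, both cassettes (one orange tab facing each camera) and the tape. I'll triangulate the deck corners and tabs.

```bash
python3 - <<'E'
from m import *
a=load('scene0');b=load('side0')
S=lambda x,y:(x/5+190-.4,y/5+125-.4)
T=lambda x,y:(x/6+210-.4,y/6+165-.4)
P={'-+':((598,380),(85,75)),'--':((400,55),(140,348)),'+-':((45,143),(590,308)),'++':((200,503),(465,45))}
X={}
for k,(p,q) in P.items():
    x,r=tri([(a,*S(*p)),(b,*T(*q))]); X[k]=x; print(k,x,np.array(r))
c=sum(X.values())/4; ey=(X['-+']+X['++']-X['--']-X['+-']); ex=X['++']+X['+-']-X['-+']-X['--']
print(c,np.linalg.norm(ex)/2,np.linalg.norm(ey)/2,np.degrees(np.arctan2(-ey[0],ey[1])),np.degrees(np.arctan2(ex[1],ex[0])))
# tab top inner edges visible in both views: +y tab of each, top
for nm,p,q in (('a -y tab top',(333,260),(305,90)),('b -y tab top',(253,104),(353,212)),('a +y top',(367,325),(290,47)),('b +y top',(283,160),(335,160))):
    print(nm,*tri([(a,*S(*p)),(b,*T(*q))]))
E
```

```text
-+ [464.9 151.8 100.4] [0.3 0.3]
-- [ 392.8 -137.6   98.4] [0.8 0.8]
+- [ 623.7 -195.6   97.6] [1.2 1.2]
++ [695.2  96.4  99.8] [1.4 1.4]
[544.1 -21.3  99.1] 237.43255272961366 299.41535895343134 -13.879601809423768 -13.816625519929264
a -y tab top [553.9  19.2 136.3] [np.float64(0.5317548457545407), np.float64(0.5317548457546882)]
b -y tab top [ 521.1 -116.   137.2] [np.float64(0.3501186551251484), np.float64(0.35011865512537677)]
a +y top [566.8  70.9 137. ] [np.float64(0.44143640492317504), np.float64(0.44143640492301056)]
b +y top [534.1 -63.7 138.3] [np.float64(0.5516040556768083), np.float64(0.5516040556769574)]
```

Deck height, sizes (237 x 299 mm) and yaw (-13.8°) all agree with the text. Cassette A's grip is at about (560.6, 46) and B's at about (527.5, -89.6). I'll move over A.

>>> drive_tool(
  moves=[
    {"dp": [-2,-1.7,0],"dr": [0,0,0],"claw": 8.5},
    {"dp": [-3,-2.55,0],"dr": [0,0,0],"claw": 8.5},
    {"dp": [-3,-2.55,0],"dr": [0,0,0],"claw": 8.5},
    {"dp": [-3,-2.55,0],"dr": [0,0,0],"claw": 8.5},
    {"dp": [-3,-2.55,0],"dr": [0,0,0],"claw": 8.5},
    {"dp": [-3,-2.55,0],"dr": [0,0,0],"claw": 8.5},
    {"dp": [-3,-2.55,0],"dr": [0,0,0],"claw": 8.5},
    {"dp": [-3,-2.55,0],"dr": [0,0,0],"claw": 8.5},
  ],
)

```text
clock: 0.95
position: [384.6, 366.2, 404.7]
tool_rot: [[-0.936, 0.352, -0.0], [0.352, 0.936, -0.0], [0.0, -0.0, -1.0]]
ft_force: [1.1, -0.1, -1.0]
finger_gap: 85.1
finger_force: 0.0
```

>>> drive_tool(
  moves=[
    {"dp": [-3,-2.55,0],"dr": [0,0,0],"claw": 8.5},
    {"dp": [-3,-2.55,0],"dr": [0,0,0],"claw": 8.5},
    {"dp": [-3,-2.55,0],"dr": [0,0,0],"claw": 8.5},
    {"dp": [-3,-2.55,0],"dr": [0,0,0],"claw": 8.5},
    {"dp": [-3,-2.55,0],"dr": [0,0,0],"claw": 8.5},
    {"dp": [-3,-2.55,0],"dr": [0,0,0],"claw": 8.5},
    {"dp": [-3,-2.55,0],"dr": [0,0,0],"claw": 8.5},
    {"dp": [-2,-1.7,0],"dr": [0,0,-0.118],"claw": 8.5},
  ],
)

```text
clock: 1.75
position: [531.3, 101.1, 404.7]
tool_rot: [[-0.97, 0.241, 0.0], [0.241, 0.97, -0.001], [-0.0, -0.001, -1.0]]
ft_force: [-1.0, -0.0, 0.3]
finger_gap: 84.9
finger_force: 0.0
```

>>> drive_tool(
  moves=[
    {"dp": [0,0,0],"dr": [0,0,0],"claw": 8.5},
    {"dp": [0,0,0],"dr": [0,0,0],"claw": 8.5},
    {"dp": [0,0,0],"dr": [0,0,0],"claw": 8.5},
  ],
)

```text
clock: 2.05
position: [530.2, 104.7, 404.6]
tool_rot: [[-0.971, 0.24, -0.0], [0.24, 0.971, 0.0], [0.0, 0.0, -1.0]]
ft_force: [0.7, 1.1, 0.9]
finger_gap: 85.3
finger_force: 0.0
```

```bash
python3 - <<'E'
from m import *
s=snap('wrist','w1'); st=arm.state(); print(st['position'],st['ft_force'],st['clock'],s['eye'])
for c,t in blobs(s,20): print(c,t,plane(s,*c,138))
R=st['tool_rot']; print(np.degrees(np.arctan2(R[0,1],R[1,1])))
E
```

```text
[530.1 104.8 404.6] [-0.3  0.2 -0. ] 2.1 [450.8 123.9 372.2]
[230.8 234.3] [225 211  11  40 291] [563.   73.4 138. ]
[ 85.3 226.5] [ 84 216   4  20  37] [527.8 -40.6 138. ]
[166.9 235.7] [161 220  13  32 292] [551.7  21.7 138. ]
[ 77.8 235.6] [ 73 226  12  20  88] [534.  -49.9 138. ]
[ 65.8 242.9] [ 58 235  16  17 190] [537.9 -62.6 138. ]
[  4.7 246.2] [  0 241  12  11 105] [ 528.6 -113.5  138. ]
13.829710341062047
```

View pics/w1.png

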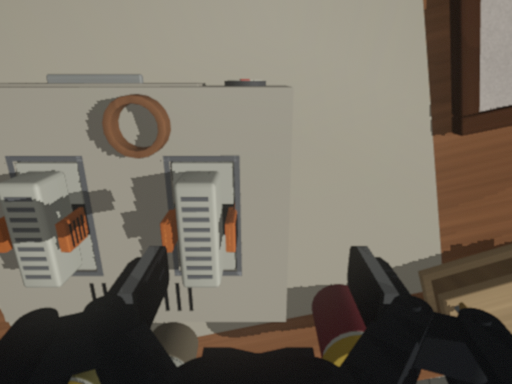

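The wrist view shows A's tabs at (167,236) and (231,234), which agrees with the triangulation. I'll hover over A and re-measure.

>>> drive_tool(
  moves=[
    {"dp": [-2.2,-2.5,0],"dr": [0,0,0],"claw": 8.5},
    {"dp": [-2.15,-2.5,0],"dr": [0,0,0],"claw": 8.5},
    {"dp": [0,0,2],"dr": [0,0,0],"claw": 8.5},
    {"dp": [0,0,2],"dr": [0,0,0],"claw": 8.5},
    {"dp": [0,0,0],"dr": [0,0,0],"claw": 8.5},
    {"dp": [0,0,0],"dr": [0,0,0],"claw": 8.5},
  ],
)

```text
clock: 2.7
position: [560.7, 45.6, 365.0]
tool_rot: [[-0.971, 0.239, -0.001], [0.239, 0.971, -0.0], [0.001, -0.0, -1.0]]
ft_force: [0.1, -0.3, -0.3]
finger_gap: 85.3
finger_force: 0.0
```

```bash
python3 - <<'E'
from m import *
s=snap('wrist','w2'); w=load('w1'); st=arm.state(); print(st['position'],st['ft_force'],st['clock'],s['eye'])
for f,S in (('w1',w),('w2',s)):
  hsv=cv2.cvtColor(S['pixels'],cv2.COLOR_RGB2HSV); m=cv2.inRange(hsv,(5,120,60),(17,255,255))
  c,_=cv2.findContours(m,0,2)
  for k in c:
    if cv2.contourArea(k)>60: print(f,cv2.boundingRect(k),np.array(cv2.minAreaRect(k)[0]),plane(S,*cv2.minAreaRect(k)[0],138))
for X in ([567.3,75.6,138],[554,16.4,138]): print(proj(s,X))
E
```

```text
[560.9  45.5 365.5] [-0.9  0.5  0.7] 2.75 [481.3  64.8 332.6]
w1 (417, 369, 25, 11) [429. 374.] [756.2 221.7 138. ]
w1 (197, 315, 126, 43) [259.5 336. ] [671.2  71.5 138. ]
w1 (0, 311, 10, 29) [  4.5 325. ] [ 603.  -153.4  138. ]
w1 (0, 217, 12, 36) [  5.5 234.5] [ 518.8 -107.6  138. ]
w1 (160, 210, 17, 43) [168.3 231.1] [547.9  24.1 138. ]
w1 (224, 207, 13, 45) [229.8 229. ] [558.1  73.9 138. ]
w1 (56, 207, 33, 45) [ 72.7 230. ] [528.2 -51.9 138. ]
w1 (103, 95, 67, 62) [136.  125.9] [460.6  29.  138. ]
w1 (462, 0, 18, 115) [470.  57.] [471.1 269.7 138. ]
w1 (424, 0, 88, 263) [472.6 128.3] [521.6 270.1 138. ]
w2 (229, 309, 138, 58) [299.5 346.8] [682.3  49.3 138. ]
w2 (0, 294, 16, 45) [  7.5 316. ] [ 600.9 -159.4  138. ]
w2 (422, 284, 66, 32) [455.  302.3] [668.4 169.9 138. ]
w2 (0, 182, 27, 44) [ 13.5 204.3] [ 518.9 -111.8  138. ]
w2 (287, 174, 17, 52) [295.  199.5] [560.   70.8 138. ]
w2 (211, 174, 18, 53) [219.5 200. ] [548.5  22.2 138. ]
w2 (81, 174, 36, 52) [ 98.8 199.9] [529.5 -55.4 138. ]
w2 (510, 62, 2, 188) [510.5 155.5] [563.1 209.  138. ]
w2 (142, 26, 79, 82) [181.   66.5] [463.6  23.3 138. ]
(np.float64(304.18477184468713), np.float64(207.858039129759))
(np.float64(213.37893649065256), np.float64(209.41464794863023))
```

View pics/w2.png

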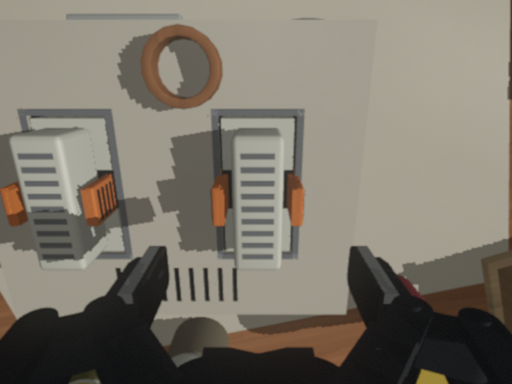

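The view shows the tabs at columns 211–304, centred between the fingers, and the predicted tab-top rows match. Descend.

>>> drive_tool(
  moves=[
    {"dp": [0,0,2],"dr": [0,0,0],"claw": 8.5},
    {"dp": [0,0,2],"dr": [0,0,0],"claw": 8.5},
    {"dp": [0,0,2],"dr": [0,0,0],"claw": 8.5},
    {"dp": [0,0,1.4],"dr": [0,0,0],"claw": 8.5},
    {"dp": [0,0,1],"dr": [0,0,0],"claw": 8.5},
    {"dp": [0,0,0],"dr": [0,0,0],"claw": 7.5},
    {"dp": [0,0,0],"dr": [0,0,0],"claw": 6.5},
    {"dp": [0,0,0],"dr": [0,0,0],"claw": 6.2},
  ],
)

```text
clock: 3.55
position: [561.1, 44.9, 281.6]
tool_rot: [[-0.971, 0.24, 0.001], [0.24, 0.971, 0.0], [-0.001, 0.001, -1.0]]
ft_force: [0.3, -0.1, -0.7]
finger_gap: 62.3
finger_force: 0.3
```

>>> drive_tool(
  moves=[
    {"dp": [0,0,0],"dr": [0,0,0],"claw": 5.5},
    {"dp": [0,0,0],"dr": [0,0,0],"claw": 4.5},
    {"dp": [0,0,0],"dr": [0,0,0],"claw": 4.0},
    {"dp": [0,0,0],"dr": [0,0,0],"claw": 4.0},
    {"dp": [0,0,0],"dr": [0,0,0],"claw": 4.0},
    {"dp": [0,0,0],"dr": [0,0,0],"claw": 4.0},
  ],
)

```text
clock: 4.15
position: [561.5, 44.7, 283.3]
tool_rot: [[-0.971, 0.24, 0.003], [0.24, 0.971, 0.001], [-0.002, 0.002, -1.0]]
ft_force: [-9.9, -0.6, 35.7]
finger_gap: 42.7
finger_force: 56.3
```

The gap is 42.7 mm and there is 36 N upward, so something is off. I'll look before doing anything.

```bash
python3 - <<'E'
from m import *
a=snap('side','s3')['pixels'][150:240,210:320];b=snap('wrist','w3')['pixels'];c=snap('scene','c3')['pixels'][120:220,200:320]
A=cv2.resize(a,(400,328),interpolation=2);C=cv2.resize(c,(400,328),interpolation=2)
B=cv2.resize(b[130:330,100:420],(400,250))
cv2.imwrite('pics/m3.png',np.vstack([np.hstack([A,C]),np.hstack([B,B*0])])[:,:,::-1])
print(arm.state())
E
```

```text
{'clock': 4.3, 'joint_pos': array([-27.7,  23.2,  20.7, 113.7, -11.5,  44.8,  75.7]), 'qd': array([ 0.1, -0. , -0.1, -0.1,  0. , -0. , -0. ]), 'joint_torque': array([  0.1, -61.2,   6.5, -30.7,  -0.2,  -3.4,  -0. ]), 'position': array([561.5,  44.7, 283.3]), 'tool_rot': array([[-1. ,  0.2,  0. ],
       [ 0.2,  1. ,  0. ],
       [-0. ,  0. , -1. ]]), 'ft_force': array([-9.5, -0.2, 34.6]), 'moment': array([-0.2,  2.2,  0.1]), 'finger_force': 56.26692473888397, 'finger_gap': 43.0074804564952}
```

View pics/m3.png

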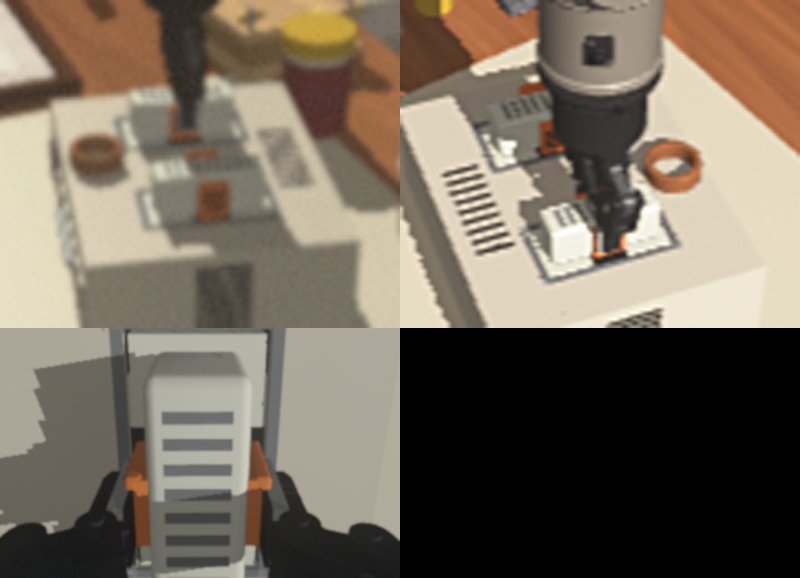

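The fingers are on A's tabs, slightly to the rear. The tips swung forward onto the deck or shell ledge while closing, which explains the +35 N. I'll open, rise about 8 mm, shift 2–3 mm forward and pinch again.

>>> drive_tool(
  moves=[
    {"dp": [0,0,0],"dr": [0,0,0],"claw": 5.5},
    {"dp": [0,0,0],"dr": [0,0,0],"claw": 7},
    {"dp": [0,0,0],"dr": [0,0,0],"claw": 7},
    {"dp": [0.2,0.1,-0.8],"dr": [0,0,0],"claw": 7},
    {"dp": [0,0,0],"dr": [0,0,0],"claw": 7},
    {"dp": [0,0,0],"dr": [0,0,0],"claw": 6.4},
    {"dp": [0,0,0],"dr": [0,0,0],"claw": 6.2},
  ],
)

```text
clock: 5.0
position: [559.1, 46.0, 288.8]
tool_rot: [[-0.971, 0.24, 0.0], [0.24, 0.971, -0.0], [-0.0, -0.0, -1.0]]
ft_force: [-0.2, -3.1, 2.1]
finger_gap: 62.5
finger_force: 1.4
```

>>> drive_tool(
  moves=[
    {"dp": [0,0,0],"dr": [0,0,0],"claw": 5.8},
    {"dp": [0,0,0],"dr": [0,0,0],"claw": 5.3},
    {"dp": [0,0,0],"dr": [0,0,0],"claw": 4.9},
    {"dp": [0,0,0],"dr": [0,0,0],"claw": 4.5},
    {"dp": [0,0,0],"dr": [0,0,0],"claw": 4.5},
    {"dp": [0,0,0],"dr": [0,0,0],"claw": 4.5},
  ],
)

```text
clock: 5.6
position: [559.3, 45.5, 289.8]
tool_rot: [[-0.971, 0.24, 0.001], [0.24, 0.971, -0.0], [-0.001, 0.0, -1.0]]
ft_force: [-6.2, -5.8, 22.4]
finger_gap: 45.7
finger_force: 31.2
```

The pads drag the tabs down as they swing, which pushes the tool up, so the pinch is plausible. I'll tighten the grip and raise slowly, watching the force.

>>> drive_tool(
  moves=[
    {"dp": [0,0,0],"dr": [0,0,0],"claw": 4.0},
    {"dp": [0,0,-0.1],"dr": [0,0,0],"claw": 4.0},
    {"dp": [0,0,-0.1],"dr": [0,0,0],"claw": 4.0},
    {"dp": [0,0,0],"dr": [0,0,0],"claw": 4.0},
  ],
)

```text
clock: 6.0
position: [559.2, 45.6, 291.1]
tool_rot: [[-0.971, 0.24, 0.001], [0.24, 0.971, -0.0], [-0.001, -0.0, -1.0]]
ft_force: [-2.9, -5.4, 13.0]
finger_gap: 41.4
finger_force: 57.3
```

>>> drive_tool(
  moves=[
    {"dp": [0,0,-0.1],"dr": [0,0,0],"claw": 4.0},
    {"dp": [0,0,-0.1],"dr": [0,0,0],"claw": 4.0},
    {"dp": [0,0,0],"dr": [0,0,0],"claw": 4.0},
  ],
)

```text
clock: 6.3
position: [558.8, 46.6, 292.3]
tool_rot: [[-0.971, 0.239, -0.001], [0.239, 0.971, -0.0], [0.001, -0.0, -1.0]]
ft_force: [-0.2, -0.1, -6.0]
finger_gap: 41.2
finger_force: 54.4
```

>>> drive_tool(
  moves=[
    {"dp": [0,0,-0.1],"dr": [0,0,0],"claw": 4.0},
    {"dp": [0,0,-0.1],"dr": [0,0,0],"claw": 4.0},
    {"dp": [0,0,-0.2],"dr": [0,0,0],"claw": 4.0},
    {"dp": [0,0,0],"dr": [0,0,0],"claw": 4.0},
  ],
)

```text
clock: 6.7
position: [559.2, 46.3, 297.0]
tool_rot: [[-0.971, 0.239, 0.0], [0.239, 0.971, 0.0], [-0.0, 0.0, -1.0]]
ft_force: [0.2, -0.3, -6.0]
finger_gap: 41.2
finger_force: 54.4
```

```bash
python3 - <<'E'
from m import *
for i in range(6):
    snap('side','t'); st=arm.state(); print(st['position'],st['ft_force'],st['moment'],st['finger_gap'])
E
```

```text
[559.1  46.3 296.9] [ 0.1 -0.2 -6.7] [0.1 0.  0. ] 40.989341975872584
[559.1  46.3 296.8] [-0.3  0.  -6.3] [0. 0. 0.] 41.16912939347785
[559.1  46.3 296.7] [-0.1  0.7 -7. ] [-0.   0.   0.1] 41.1252311978882
[559.   46.3 296.7] [-0.1 -0.4 -6.6] [-0.  0. -0.] 41.11526675097517
[559.   46.3 296.7] [-0.6  0.3 -6.6] [ 0.  -0.   0.1] 41.169779368618904
[559.1  46.3 296.7] [-0.5  0.4 -6.4] [-0. -0.  0.] 40.79171603256992
```

The reading is about 6.55 N (0.67 kg), so A appears to be the saturated one. I'll lift it fully and confirm in free air.

>>> drive_tool(
  moves=[
    {"dp": [0,0,-0.5],"dr": [0,0,0],"claw": 4.0},
    {"dp": [0,0,-1],"dr": [0,0,0],"claw": 4.0},
    {"dp": [0,0,-1],"dr": [0,0,0],"claw": 4.0},
    {"dp": [0,0,-1],"dr": [0,0,0],"claw": 4.0},
    {"dp": [0,0,-1],"dr": [0,0,0],"claw": 4.0},
    {"dp": [0,0,-1],"dr": [0,0,0],"claw": 4.0},
    {"dp": [0,0,-1],"dr": [0,0,0],"claw": 4.0},
    {"dp": [0,0,-1],"dr": [0,0,0],"claw": 4.0},
  ],
)

```text
clock: 7.8
position: [559.0, 46.3, 372.6]
tool_rot: [[-0.971, 0.239, 0.0], [0.239, 0.971, 0.0], [-0.0, 0.0, -1.0]]
ft_force: [0.8, -0.4, -6.8]
finger_gap: 41.2
finger_force: 54.5
```

>>> drive_tool(
  moves=[
    {"dp": [0,0,-1],"dr": [0,0,0],"claw": 4.0},
    {"dp": [0,0,-1],"dr": [0,0,0],"claw": 4.0},
    {"dp": [0,0,-1],"dr": [0,0,0],"claw": 4.0},
    {"dp": [0,0,-0.5],"dr": [0,0,0],"claw": 4.0},
    {"dp": [0,0,0],"dr": [0,0,0],"claw": 4.0},
    {"dp": [0,0,0],"dr": [0,0,0],"claw": 4.0},
    {"dp": [0,0,0],"dr": [0,0,0],"claw": 4.0},
  ],
)

```text
clock: 8.5
position: [558.9, 46.3, 406.2]
tool_rot: [[-0.971, 0.239, -0.001], [0.239, 0.971, -0.0], [0.001, -0.0, -1.0]]
ft_force: [-0.7, 0.7, -6.2]
finger_gap: 40.9
finger_force: 54.5
```

```bash
python3 - <<'E'
from m import *
F=[]
for i in range(8):
    s=snap('side' if i%2 else 'scene','s4' if i%2 else 'c4'); st=arm.state(); F.append(st['ft_force'])
print(np.mean(F,0),np.std(F,0),st['position'],st['finger_gap'],st['finger_force'],st['clock'],st['moment'])
a=load('s4')['pixels'][110:240,190:330];c=load('c4')['pixels'][70:220,180:320]
cv2.imwrite('pics/m4.png',np.hstack([cv2.resize(a,(400,371),interpolation=2),cv2.resize(c,(400,371),interpolation=2)])[:,:,::-1])
E
```

```text
[-0.2  0.2 -6.2] [0.3 0.3 0.4] [559.1  46.3 406.7] 40.812602171775616 54.4827139377594 8.9 [ 0.   0.  -0.1]
```

View pics/m4.png

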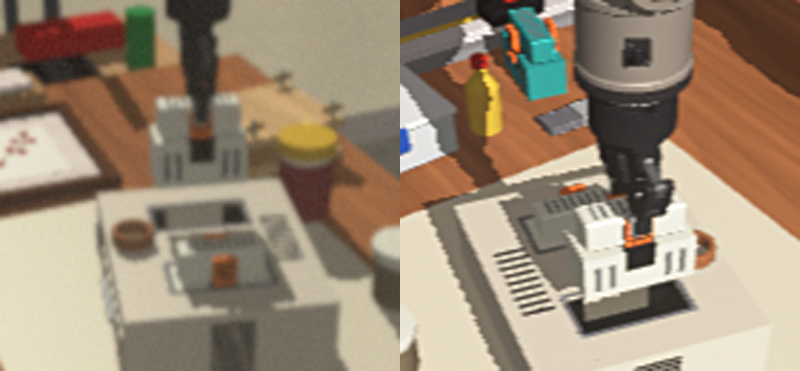

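The picture shows A hanging level, well clear above its empty bay, with B still seated and the tape in place. In free air it reads 6.2–6.5 N, against at most 4.9 N for a dry cassette, so it is the saturated one. Handing in.

```bash
python3 -c "
from bench import arm
print(arm.close_job())"
```

```text
the job is handed in; nothing more can be done
None
```

I handed in the job holding cassette_a, which weighed about 0.64 kg in free air and so is the saturated one: level, still and about 50 mm clear of the deck, with cassette_b never touched and still seated; the hand-in returned no verdict.

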